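Pack up the drilling: charger off, bit case on its peg

TASK

The drilling is finished, so pack it away: first switch the drill's charger off by throwing its orange-knobbed isolator lever fully over, away from the robot, to the red-dot side. Then hang the red drill bit case by the eye on its top on the steel peg of the stand, so that it hangs still and upright from the peg with the switch still off. Leave the other things on the bench where they are.

Things in the scene. Friction and masses are not known exactly. Their poses are not given: they have to be found in the camera images.
- case: red plastic drill bit case, standing upright on the bench: 32 mm thick (its x) x 130 mm wide (its y) x 85 mm high, 0.25 kg; origin centre of underside, z up. Mid-top stands a black eye plate 8 mm thick (x), 40 mm wide (y), up to 123 mm above the underside; round 26 mm hole along x. Front and back alike. The case top beside the plate is free to grip across the thickness
- case_eye (a point): centre of the hole in the case's eye plate, 103 mm above the case's underside; hole axis is the case's x
- stand: fixed peg stand: dark base plate 150 (x) x 120 (y) x 12 mm, origin centre of underside. A 16 mm square post at x = +62 mm rises to 208 mm; from it a round steel peg, 10 mm diameter, runs level along -x (towards the robot), axis 200 mm above the bench, to x = -50 mm, then turns up to its tip at x = -68 mm, axis height 208 mm
- peg_mid (a point): point on the peg's axis over the middle of the stand's base, 200 mm above the bench; axes as the stand's, the peg runs along x
- peg_tip (a point): centre of the peg's upturned free end
- charger: fixed grey charger box 140 (x) x 160 (y) x 50 mm high, origin centre of underside; its +x points away from the robot. On its +y half is a docked black battery with yellow top, up to 92 mm high; on its -y half, at y = -40 mm, the isolator lever, between a green dot (on, -x) and a red dot (off, +x)
- iso (a joint): angle of the isolator lever (grey stick, orange ball knob): 0 leans to the charger's -x (on, towards the robot), 1.0 rad is the other stop, leaning to its +x (off); it stays where it is left
- iso_tip (a point): tip of the isolator lever, a 60 mm long stick pivoted about the charger's y axis above x = 0, y = -40 mm of the charger
- drill: green cordless drill standing on its black battery, about 220 x 75 mm, 205 mm high, red press-button trigger; origin centre of underside (leave alone)
- rasp: wooden-handled steel rasp lying flat, 250 x 26 x 24 mm, blade to its +x; origin on the bench near mid-length (leave alone)
- bradawl: bradawl lying flat, wooden handle 75 x 24 x 24 mm and 70 mm steel point to its +x; origin on the bench at the front end of the handle (leave alone)
- pots: stacked pair of black plastic plant pots, 114 mm diameter, 117 mm high; origin centre of underside (leave alone)
- sandblock: cork sanding block 50 x 85 x 26 mm; origin centre of underside (leave alone)
- jar: glass jar with blue lid, 70 mm diameter, 85 mm high; origin centre of underside (leave alone)
Things that resemble listed ones, but are neither listed nor needed, are in the scene too. Several things have the shape of the case; the one meant has the colours described above.

How it is judged:
By the outcome, as a careful person would: the job done as asked, in the order asked, and still so for the second after the job is handed in, with the robot touching nothing.
It also fails if it takes over 61 s, if anything falls off the work surface, if the arm or the gripper's body presses on something with over 40 N, if the wrist force passes 120 N, or if a joint passes its speed limit or range.

ROBOT

A 7-joint arm with a two-finger parallel gripper is mounted at the origin on the work surface. World frame = base frame: x ahead of the robot, y to its left, z up, the work surface at z = 0. Lengths are in mm, angles in rad, forces in N, time in s.
With the tool pointing down it reaches from about 400 to 875 mm from the base axis. Payload 4.4 kg.
Tool frame: the origin (TCP) lies midway between the tips of the shut fingers; the grasp point (between the pads) lies 19 mm behind it; z points along the fingers, y is the line along which they close (so a half turn about z gives the same grasp; the last joint's range is limited). The gripper opens to 85 mm and grips with 20 to 120 N. Pads are 22 mm wide; open, the fingers measure 114 mm over their backs; the gripper's body (76 mm by 85 mm) begins 54 mm behind the grasp point. The pads swing forward as they close: fully open they stand 13 mm farther back than shut.
Start: joints at [1.26, 0.628, 0.038, 1.517, -0.027, 0.996, -0.02], TCP at [157.563, -630.628, 231.313] pointing down, gripper open.
Joint ranges: [-3.06, 3.06], [-0.37, 2.12], [-1.25, 1.32], [0.18, 2.47], [-1.1, 4.24], [0.23, 1.98], [-2.94, 2.94]. Speed limits (rad/s): [2.57, 2.57, 3.14, 3.14, 3.14, 3.14, 3.14].

INTERFACE

Orientations are given as [roll, pitch, yaw] about the fixed x, y, z axes, in that order (R = Rz(yaw) Ry(pitch) Rx(roll)).
In Python, from cell import ctrl gives the robot as it stands.
- The arm moves only by the shell command python3 -m handwheel 'ROWS'. ROWS is JSON, a list of rows, each a list of 3 entries, a list of its own where there are three numbers: the turn, a rotation vector about the tool's x, y, z in degrees, then the shift along the tool's x, y, z in m, then the closure, from 0 (fully open) to 1 (shut). A call has 1 to 5 rows; each row shifts and turns the commanded pose from where the row before left it, along the tool's axes as they then stand; what a row does not reach is not made up. A row lasts 1/12 s, in which the tool goes at most 41.7 mm and 7.16 degrees, less where a joint would pass 70% of its speed; a pose out of reach is approached as far as the arm can. A call is refused whole if a number of a shift passes 0.0417 or a number of a turn 7.16, either way. A call with a gripper value outside its range is refused whole. The fingers move at their own pace and stop on an object; the grip force is fixed at half the most. Time passes only in rows, so rows that do not move let the fingers close. It gives the time, the measured TCP pose, the force, the opening and the grip force at its end, in the units of the state.
- ctrl.read_state(): the state, without advancing time (a new reading comes with each control period).
- ctrl.get_image(name): name is "side" or "top"; returns a dict with "pixels" (420x560x3 uint8, red, green, blue), "fx", "fy", "cx", "cy" (pixels), "k1" (the pictures are not rectified: a ray, as slopes to the right and down, at radius r is drawn at 1 + k1 r^2 times it, then the intrinsics apply), "pose" (4x4, takes a point from camera to world coordinates). Camera axes: x right, y up, looking along -z (the intrinsics and any distortion apply to the point x, -y, -z); pixel columns grow to the right and rows downward; lengths in mm; the calibration is good to about 2 mm. A picture is of the moment at which its call begins. There is no depth.
- ctrl.finish_job(): hands the job in; it is judged then, once.
The state is a dict: "clock": time; "qpos": joint angles; "qd": joint speeds; "tau": joint torques, N m; "eef_pos": TCP position; "tool_rot": TCP orientation; "force": force on the tool from outside, world axes, zero at the start; "torque": the same for the moment, N m; "width": finger opening in mm; "gripper_force": force on a finger pad.
Only numpy, scipy, OpenCV 4.12 (cv2) and the standard library are available. Lean on these libraries where they do the work, as an engineer would, in place of code of your own. Each camera call takes 0.05 s, during which the arm holds its last target. There are 200 camera calls.

## Working session

There is one attempt and no reset: what is moved stays moved. The work goes in short steps, Python scripts to look and compute and a shell command to move; the robot and the scene stay as the last step left them, time stands still between calls to the robot, and variables do not carry over. Pictures are saved under pics/ and viewed, at most 10 in all, crops included, and the job is handed in when it is done.

```bash
ls; mkdir -p pics
cat > h.py <<'E'
import numpy as np, cv2
from cell import ctrl
from scipy.spatial.transform import Rotation as R
def shot(n,f=None):
    im=ctrl.get_image(n)
    if f: cv2.imwrite('pics/'+f,im['pixels'][:,:,::-1])
    return im
def ray(im,u,v):
    K=np.array([[im['fx'],0,im['cx']],[0,im['fy'],im['cy']],[0,0,1]])
    x,y=cv2.undistortPoints(np.array([[[u,v]]],float),K,np.array([im['k1'],0,0,0,0]))[0,0]
    P=np.array(im['pose']); d=P[:3,:3]@np.array([x,-y,-1]); return P[:3,3],d/np.linalg.norm(d)
def onz(im,u,v,z):
    o,d=ray(im,u,v); return o+d*(z-o[2])/d[2]
def proj(im,p):
    P=np.array(im['pose']); q=P[:3,:3].T@(np.array(p,float)-P[:3,3]); x,y=q[0]/-q[2],-q[1]/-q[2]
    s=1+im['k1']*(x*x+y*y); return im['fx']*x*s+im['cx'],im['fy']*y*s+im['cy']
def tri(a,ua,b,ub):
    o,d=ray(a,*ua);p,e=ray(b,*ub)
    t=np.linalg.lstsq(np.c_[d,-e],p-o,rcond=None)[0]; x,y=o+d*t[0],p+e*t[1]
    return (x+y)/2,np.linalg.norm(x-y)
E
python3 - <<'E'
from h import *
for n in('top','side'):
    im=shot(n,n+'0.png'); print(n,im['fx'],im['k1'],np.round(im['pose'],3).tolist())
s=ctrl.read_state(); print(s)
E
```

```text
pics
top 447.9751753826486 -0.0638427552005385 [[-0.001, 0.995, -0.097, 416.5], [-1.0, -0.002, -0.013, -39.941], [-0.013, 0.097, 0.995, 1542.56], [0.0, 0.0, 0.0, 1.0]]
side 392.24217172124025 0.015495029691619817 [[0.996, 0.033, -0.079, 470.095], [-0.083, 0.598, -0.797, -886.907], [0.021, 0.801, 0.599, 753.636], [0.0, 0.0, 0.0, 1.0]]
{'clock': 0.1, 'qpos': array([ 1.2601906 ,  0.62923479,  0.0384691 ,  1.51828655, -0.02699422,
        0.99631793, -0.02001787]), 'qd': array([-0.00166264, -0.00075486, -0.00046914, -0.00292806,  0.0023825 ,
       -0.00180214,  0.00032738]), 'tau': array([ 2.55490755e-03, -5.64530540e+01,  1.23027887e+00, -1.93973798e+01,
        1.13065308e-02,  5.39062894e-03, -1.86459424e-06]), 'eef_pos': array([ 157.41349862, -630.05892116,  230.487785  ]), 'tool_rot': array([-3.13986505e+00,  3.62153000e-05,  2.44770926e-01]), 'force': array([-0.24942241,  1.26863708,  0.13070002]), 'torque': array([ 0.00368151, -0.02318826,  0.00481609]), 'gripper_force': 0.0, 'width': 85.40727201529914}
```

View pics/top0.png

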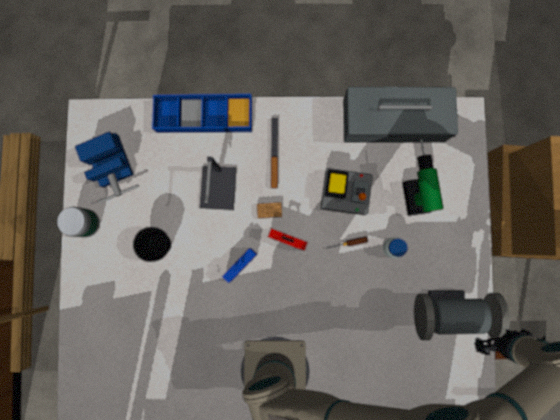

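View pics/side0.png

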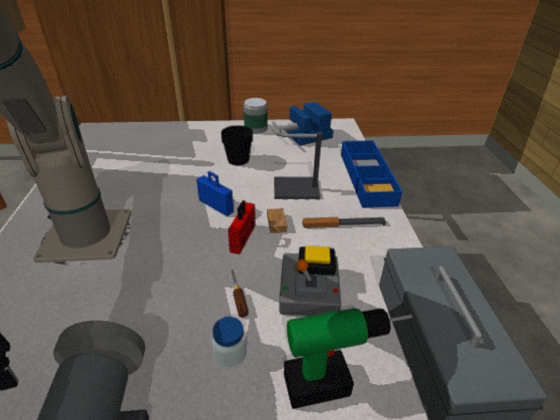

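The top view shows the red case at about (288,239), the stand at (218,187) with its peg around (208,175), the charger at (347,190) and the orange knob at (361,196). In the side view the case is at (242,228), the knob at (303,266) and the peg tip at about (277,134). Next I'll measure these and make an enlarged composite.

```bash
cat > m.py <<'E'
from h import *
t=shot('top');s=shot('side')
def blob(im,lo,hi,box,f=None):
    x0,y0,x1,y1=box; h=cv2.cvtColor(im['pixels'],cv2.COLOR_RGB2HSV)[y0:y1,x0:x1]
    m=cv2.inRange(h,np.array(lo),np.array(hi)); c,_=cv2.findContours(m,0,1)
    c=max(c,key=cv2.contourArea); M=cv2.moments(c); a=M['m00']
    return c.reshape(-1,2)+[x0,y0],(M['m10']/a+x0,M['m01']/a+y0),a
if __name__=='__main__':
    ct,kt,a=blob(t,(5,150,120),(14,255,255),(350,180,372,210)); cs,ks,b=blob(s,(5,150,120),(14,255,255),(285,250,320,285))
    print('knob',kt,ks,a,b,tri(t,kt,s,ks))
    c,m,a=blob(t,(0,150,80),(4,255,255),(260,220,315,255)); 
    w=np.array([onz(t,u,v,85)[:2] for u,v in c],np.float32); print('case',m,a,cv2.minAreaRect(w),onz(t,*m,85))
    c,m,a=blob(t,(0,0,0),(180,120,85),(198,160,240,212))
    w=np.array([onz(t,u,v,12)[:2] for u,v in c],np.float32); print('stand',m,a,cv2.minAreaRect(w))
    c,m,a=blob(t,(0,0,50),(180,80,125),(318,165,375,216))
    w=np.array([onz(t,u,v,50)[:2] for u,v in c],np.float32); print('charger',m,a,cv2.minAreaRect(w))
    A=cv2.resize(t['pixels'][145:257,195:315],(600,560),interpolation=2)[:300*2]
    B=cv2.resize(s['pixels'][110:260,190:345],None,fx=3.7,fy=3.7,interpolation=2)
    cv2.imwrite('pics/c_t.png',A[:,:,::-1]); cv2.imwrite('pics/c_s.png',B[:,:,::-1])
E
python3 m.py
```

```text
knob (363.0, 196.0) (302.0325203252032, 264.3455284552846) 3.0 41.0 (array([ 577.24279426, -282.86341889,  128.96712173]), np.float64(0.24162112336139674))
case (287.3422619047619, 239.19761904761904) 280.0 ((441.5723571777344, -41.823177337646484), (123.43777465820312, 28.994035720825195), 68.55331420898438) [441.65276368 -42.34159201  85.        ]
stand (218.89164912280702, 186.86147368421052) 1187.5 ((633.3436889648438, 197.03158569335938), (114.5776596069336, 166.79884338378906), 86.57489776611328)
charger (346.9804940503088, 190.2089923181202) 2213.0 ((613.7301025390625, -241.92669677734375), (176.60317993164062, 180.81729125976562), 81.70216369628906)
```

View pics/c_t.png

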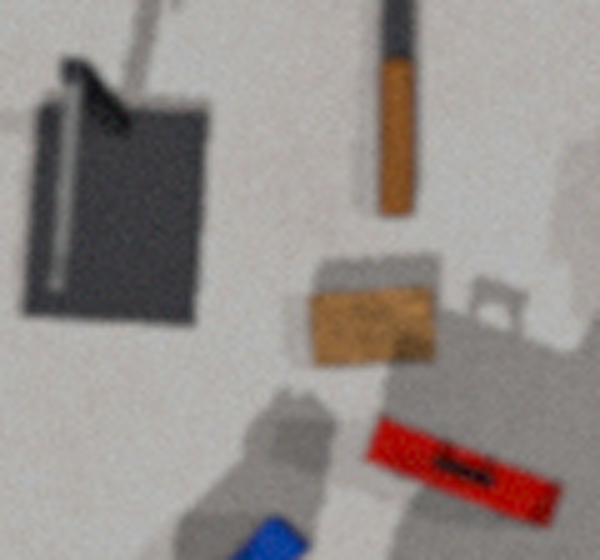

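View pics/c_s.png

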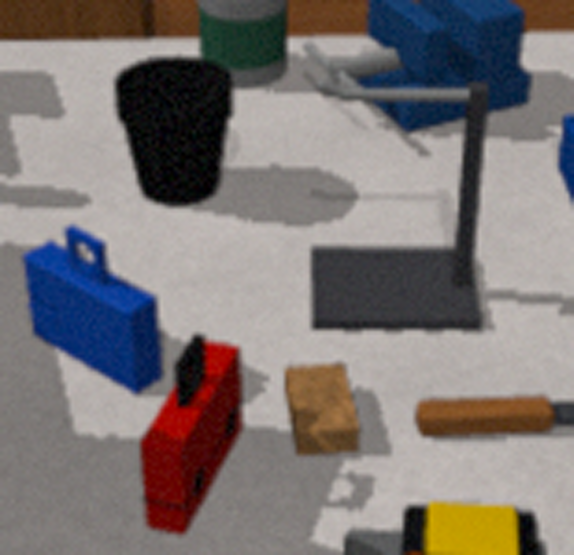

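The crops show the stand plate corners (top-crop pixels /5 + (195,145)), with the peg running from the post top at (209.4,158.6) to the tip at (206.4,203). The red case has its black eye plate intact. I'll work out the stand pose from the edges and check the charger geometry.

```bash
cat > m2.py <<'E'
from m import *
print('tcp px',proj(t,[157,-630,231]),proj(s,[157,-630,231]))
f=lambda x,y:(195+x/5,145+y/5)
g=lambda x,y:(190+x/3.7,110+y/3.7)
print('plate',[onz(t,*f(*p),12)[:2].round(1).tolist() for p in((22,316),(193,325),(210,105),(40,103))])
print('plate side',[onz(s,*g(*p),12)[:2].round(1).tolist() for p in((312,312),(480,312),(314,247))])
print('post',onz(t,*f(72,68),208),onz(s,*g(480,86),208),'tip',onz(t,*f(57,288),208))
print('tri post',tri(t,f(72,68),s,g(480,86)))
A=cv2.resize(t['pixels'][155:225,310:390],(560,490),interpolation=2)
B=cv2.resize(s['pixels'][110:150,265:330],(552,340),interpolation=2)
o=np.zeros((600,800,3),np.uint8)
A=cv2.resize(t['pixels'][160:220,310:390],(400,300),interpolation=2);B=cv2.resize(s['pixels'][110:150,265:330],(400,246),interpolation=2)
C=cv2.resize(s['pixels'][235:315,270:350],(400,400),interpolation=2)
o[:300,:400]=A;o[300:546,:400]=B;o[:400,400:]=C
cv2.imwrite('pics/d.png',o[:,:,::-1])
E
python3 m2.py
```

```text
tcp px (np.float64(490.2150594520785), np.float64(335.8045745366739)) (np.float64(4.88336594845083), np.float64(424.601587165233))
plate [[549.6, 260.1], [543.1, 141.9], [696.2, 131.5], [698.2, 250.1]]
plate side [[546.2, 148.2], [694.2, 140.2], [555.1, 252.5]]
post [683.60075294 193.83552196 208.        ] [686.30461914 187.57796549 208.        ] tip [549.37021436 200.82056174 208.        ]
tri post (array([686.00967897, 194.34750639, 204.35888205]), np.float64(3.3146042246645178))
```

View pics/d.png

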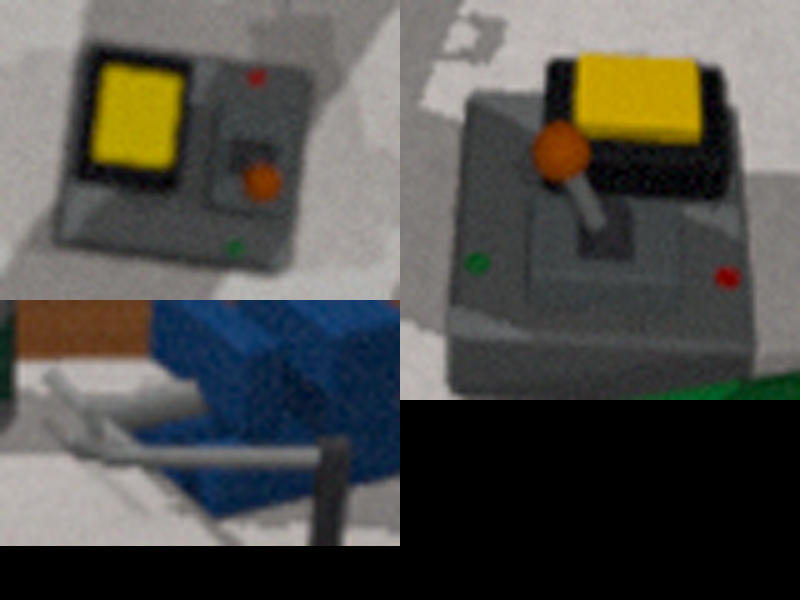

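The charger close-up shows the knob on the green-dot side. In full pixels, the top view has the knob at (362.4,196.4), the red dot at (361.4,175.2) and the green dot at (357,209.4). The side view has the knob at (302.2,265.2). The peg runs level, with its upturned end at about (280,133) in the side view.

```bash
cat >> h.py <<'E'
def plan(p,yaw):
    s=ctrl.read_state(); r=R.from_euler('xyz',s['tool_rot']); T=R.from_euler('xyz',[180,0,yaw],degrees=True)
    d=np.array(p)-s['eef_pos']
    print('now',s['eef_pos'].round(1),np.degrees(s['tool_rot']).round(2),'F',s['force'].round(1),'w',round(float(s['width']),1),'t',s['clock'])
    print('turn',np.degrees((r.inv()*T).as_rotvec()).round(2),'shift(now axes)',r.inv().apply(d).round(1),'shift(after turn)',T.inv().apply(d).round(1),'q',s['qpos'].round(2))
E
python3 - <<'E'
from m import *
print(tri(t,(362.4,196.4),s,(302.2,265.2)))
r=onz(t,361.4,175.2,50);g=onz(t,357,209.4,50);print(r,g,np.degrees(np.arctan2(*(r-g)[1::-1])))
rs=onz(s,270+728/5,235+278/5,50);gs=onz(s,270+477/5,235+263/5,50);print(rs,gs,np.degrees(np.arctan2(*(rs-gs)[1::-1])))
E
python3 -m handwheel '[[[0,0,-6.7],[0,0,-0.02],1],[[0,0,-6.7],[0,0,-0.02],1],[[0,0,-6.7],[0,0,-0.02],1],[[0,0,-6.7],[0,0,0],1],[[0,0,-6.7],[0,0,0],1]]'
python3 -m handwheel '[[[0,0,-6.7],[0,0,0],1],[[0,0,-6.7],[0,0,0],1],[[0,0,-6.7],[0,0,0],1],[[0,0,-6.7],[0,0,0],1],[[0,0,-6.7],[0,0,0],1]]'
python3 -c "
from h import *
plan([535,-277,230],81.5)"
```

```text
(array([ 577.19463972, -281.66622722,  124.97552704]), np.float64(1.7855541483517279))
[ 656.62019064 -292.42303463   50.        ] [ 541.06731214 -275.47815115   50.        ] -8.34249749431876
[ 844.28778058 -306.39035762   50.        ] [ 729.62834649 -290.15553186   50.        ] -8.05903612433104
clock: 0.82
eef_pos: [157.8, -631.5, 293.2]
tool_rot: [3.139, 0.002, 0.835]
force: [-0.2, 0.6, 0.2]
width: 25.4
gripper_force: 0.0
clock: 1.23
eef_pos: [157.4, -630.6, 291.3]
tool_rot: [-3.142, 0.0, 1.42]
force: [0.5, -0.1, -0.6]
width: 0.3
gripper_force: 0.0
now [ 157.4 -630.6  291.3] [-180.      0.     81.35] F [ 0.5 -0.1 -0.6] w 0.3 t 1.2333
turn [-0.    0.   -0.15] shift(now axes) [406.4 320.1  61.3] shift(after turn) [405.5 321.2  61.3] q [ 1.44  0.59 -0.27  1.43  0.16  1.14  0.99]
```

```bash
python3 -m handwheel '[[[0,0,0],[0.031,0.0246,0],1],[[0,0,0],[0.031,0.0246,0],1],[[0,0,0],[0.031,0.0246,0],1],[[0,0,0],[0.031,0.0246,0],1],[[0,0,0],[0.031,0.0246,0],1]]'
python3 -m handwheel '[[[0,0,0],[0.031,0.0246,0],1],[[0,0,0],[0.031,0.0246,0],1],[[0,0,0],[0.031,0.0246,0],1],[[0,0,0],[0.031,0.0246,0],1],[[0,0,0],[0.031,0.0246,0],1]]'
python3 -m handwheel '[[[0,0,0],[0.031,0.0246,0],1],[[0,0,0],[0.031,0.0246,0],1],[[0,0,0],[0.031,0.0246,0],1],[[0,0,0],[0,0,0],1],[[0,0,0],[0,0,0],1]]'
python3 -c "
from h import *
plan([532,-275,112],81.6)"
```

```text
clock: 1.65
eef_pos: [304.2, -495.4, 291.5]
tool_rot: [3.141, 0.0, 1.414]
force: [0.3, -0.6, 0.1]
width: -0.0
gripper_force: 0.0
clock: 2.07
eef_pos: [450.0, -361.4, 291.6]
tool_rot: [3.141, 0.0, 1.414]
force: [1.0, -0.4, 0.1]
width: -0.2
gripper_force: 0.0
clock: 2.48
eef_pos: [538.4, -279.2, 291.2]
tool_rot: [3.141, -0.001, 1.42]
force: [-1.0, -0.5, 0.7]
width: 0.2
gripper_force: 0.0
now [ 538.4 -279.2  291.2] [ 1.7996e+02 -8.0000e-02  8.1370e+01] F [-1.  -0.5  0.7] w 0.2 t 2.4833
turn [ 0.04 -0.08 -0.23] shift(now axes) [  2.9  -7.1 179.2] shift(after turn) [  3.2  -6.9 179.2] q [ 0.64  0.52 -0.33  1.56  0.18  1.09  0.12]
```

```bash
python3 -m handwheel '[[[0,0,0],[0.003,-0.009,0.036],1],[[0,0,0],[0,0,0.036],1],[[0,0,0],[0,0,0.036],1],[[0,0,0],[0,0,0.036],1],[[0,0,0],[0,0,0.035],1]]'
python3 -m handwheel '[[[0,0,0],[0,0,0],1],[[0,0,0],[0,0.015,0],1],[[0,0,0],[0,0.01,0],1],[[0,0,0],[0,0.01,0],1],[[0,0,0],[0,0.01,0],1]]'
python3 -m handwheel '[[[0,0,0],[0,0.01,0],1],[[0,0,0],[0,0.008,0],1],[[0,0,0],[0,0.008,0],1],[[0,0,0],[0,0,0],1]]'
python3 - <<'E'
from m import *
plan([620,-288,112],81.6)
cs,ks,b=blob(s,(5,150,120),(14,255,255),(285,240,370,285));print(ks,b)
print(proj(s,[577,-282,127]),proj(s,[626,-289,127]))
E
```

```text
clock: 2.9
eef_pos: [526.4, -280.0, 111.0]
tool_rot: [-3.141, 0.001, 1.412]
force: [0.4, -0.5, 0.6]
width: 0.3
gripper_force: 0.0
clock: 3.32
eef_pos: [572.0, -287.0, 114.5]
tool_rot: [-3.142, 0.002, 1.412]
force: [-1.2, 0.3, 0.8]
width: -0.2
gripper_force: 0.8
clock: 3.65
eef_pos: [599.6, -290.1, 113.4]
tool_rot: [3.139, 0.001, 1.414]
force: [0.2, -0.2, 0.5]
width: 0.3
gripper_force: 0.0
now [ 598.3 -289.4  112.9] [1.7995e+02 1.0000e-02 8.1010e+01] F [-0.2  0.1  0.2] w 0.1 t 3.75
turn [ 0.05  0.01 -0.59] shift(now axes) [ 4.8 21.2  0.9] shift(after turn) [ 4.6 21.3  0.9] q [ 0.56  0.79 -0.27  1.57  0.26  0.81  0.03]
(325.45098039215685, 266.8392156862745) 42.5
(np.float64(301.7749917268954), np.float64(264.7032868094732)) (np.float64(324.255362151206), np.float64(265.9991379943127))
```

The knob has moved over (side px 325.5, predicted end about 324). I'll keep pushing gently until it meets the stop.

```bash
for i in 1; do python3 -m handwheel '[[[0,0,0],[0,0.004,0],1],[[0,0,0],[0,0.004,0],1],[[0,0,0],[0,0,0],1]]'; done
python3 - <<'E'
from m import *
cs,ks,b=blob(s,(5,150,120),(14,255,255),(285,240,370,285));print(ks,b)
E
python3 -m handwheel '[[[0,0,0],[0,0.004,0],1],[[0,0,0],[0,0,0],1]]'
python3 - <<'E'
from m import *
cs,ks,b=blob(s,(5,150,120),(14,255,255),(285,240,370,285));print(ks,b)
E
```

```text
clock: 4.0
eef_pos: [601.2, -290.2, 111.9]
tool_rot: [-3.131, 0.0, 1.414]
force: [-9.6, 1.4, 7.4]
width: 0.4
gripper_force: 5.1
(325.5348837209302, 267.2403100775194) 43.0
clock: 4.27
eef_pos: [601.6, -290.3, 111.8]
tool_rot: [-3.124, 0.0, 1.413]
force: [-17.6, 4.4, 11.8]
width: -0.3
gripper_force: 9.3
(325.6829268292683, 267.2520325203252) 41.0
```

The lever is on its stop: the knob stayed still while the force rose to 18 N. Now I'll back off, lift, turn and go over the case.

```bash
python3 -m handwheel '[[[0,0,0],[0,-0.03,0],1],[[0,0,0],[0,-0.02,0],1],[[0,0,0],[0,0,-0.04],0.3],[[0,0,6.2],[0,0,-0.04],0],[[0,0,6.2],[0,0,-0.04],0]]'
python3 - <<'E'
from m import *
cs,ks,b=blob(s,(5,150,120),(14,255,255),(285,240,370,285));print(ks,b)
plan([460,4.5,230],68.5)
E
```

```text
clock: 4.78
eef_pos: [559.7, -283.0, 233.5]
tool_rot: [-3.14, -0.001, 1.193]
force: [0.3, -1.7, 0.2]
width: 36.1
gripper_force: 0.0
(324.56716417910445, 266.7139303482587) 67.0
now [ 565.  -284.7  240.1] [1.7917e+02 3.0000e-02 6.8480e+01] F [ 0.7 -0.3 -0.2] w 50.3 t 4.8833
turn [ 0.83  0.03 -0.02] shift(now axes) [ 230.5 -203.9    7. ] shift(after turn) [ 230.6 -203.7   10.1] q [ 0.57  0.6  -0.25  1.57  0.17  0.98 -0.1 ]
```

```bash
python3 -m handwheel '[[[0,0,0],[0.029,-0.0255,0],0],[[0,0,0],[0.029,-0.0255,0],0],[[0,0,0],[0.029,-0.0255,0],0],[[0,0,0],[0.029,-0.0255,0],0],[[0,0,0],[0.029,-0.0255,0],0]]'
python3 -m handwheel '[[[0,0,0],[0.029,-0.0255,0],0],[[0,0,0],[0.029,-0.0255,0],0],[[0,0,0],[0.028,-0.0255,0],0],[[0,0,0],[0,0,0],0],[[0,0,0],[0,0,0],0]]'
python3 - <<'E'
from m import *
cv2.imwrite('pics/side1.png',s['pixels'][100:340,150:450,::-1].repeat(2,0).repeat(2,1))
plan([460,4.5,58],68.5)
E
```

```text
clock: 5.3
eef_pos: [493.8, -100.2, 232.3]
tool_rot: [3.141, -0.0, 1.198]
force: [1.5, 0.9, 0.5]
width: 84.9
gripper_force: 0.0
clock: 5.72
eef_pos: [454.3, 8.4, 232.6]
tool_rot: [3.141, -0.0, 1.204]
force: [0.4, -0.7, -0.1]
width: 85.4
gripper_force: 0.0
now [455.2   5.5 232.4] [1.7995e+02 2.0000e-02 6.8610e+01] F [ 0.1 -1.  -0. ] w 85.4 t 5.8167
turn [0.05 0.02 0.11] shift(now axes) [  0.9   4.7 174.4] shift(after turn) [  0.8   4.8 174.4] q [ 0.15  0.36 -0.3   2.03  0.15  0.77 -0.61]
```

View pics/side1.png

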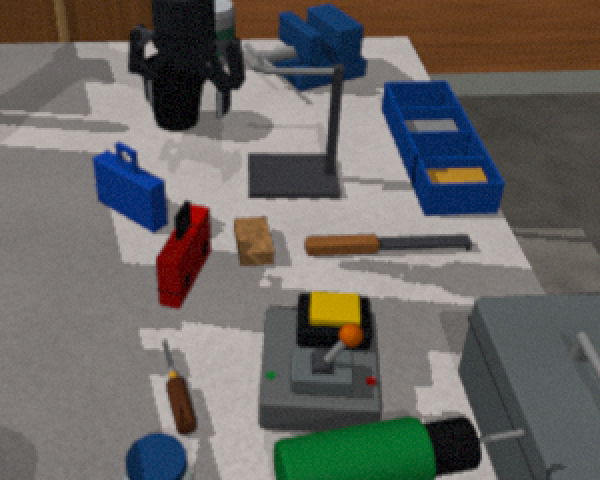

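The picture shows the lever leaning to the red-dot side (knob at (350,335) in the crop), the case standing at (185,258), and the open gripper above. I'll descend and grip.

```bash
python3 -m handwheel '[[[0,0,0],[0.001,0.005,0.04],0],[[0,0,0],[0,0,0.04],0],[[0,0,0],[0,0,0.04],0],[[0,0,0],[0,0,0.03],0],[[0,0,0],[0,0,0.024],0]]'
python3 -m handwheel '[[[0,0,0],[0,0,0],0.2],[[0,0,0],[0,0,0],0.4],[[0,0,0],[0,0,0],0.7],[[0,0,0],[0,0,0],1],[[0,0,0],[0,0,0],1]]'
python3 -m handwheel '[[[0,0,0],[0,0,0],1],[[0,0,0],[0,0,0],1],[[0,0,0],[0,0,0],1]]'
python3 -c "
from h import *
plan([460,4.5,58],68.5)"
```

```text
clock: 6.23
eef_pos: [459.3, 3.2, 55.7]
tool_rot: [-3.14, 0.002, 1.195]
force: [0.1, -0.3, 0.5]
width: 85.5
gripper_force: 0.0
clock: 6.65
eef_pos: [461.3, 5.1, 60.2]
tool_rot: [3.138, -0.002, 1.197]
force: [0.0, 0.1, -0.9]
width: 30.9
gripper_force: 59.6
clock: 6.9
eef_pos: [461.2, 5.1, 60.1]
tool_rot: [3.138, -0.001, 1.197]
force: [-0.5, -0.4, 6.9]
width: 30.9
gripper_force: 60.3
now [461.2   5.1  60.1] [ 1.7979e+02 -8.0000e-02  6.8600e+01] F [-0.5 -0.4  6.9] w 30.9 t 6.9
turn [ 0.21 -0.08  0.1 ] shift(now axes) [-1.  -0.9  2.1] shift(after turn) [-1.  -0.9  2.1] q [ 0.03  0.67 -0.15  2.17  0.31  0.32 -0.75]
```

Gripped at 31 mm. Lift, turn to the peg's direction, and check the hold.

```bash
python3 -m handwheel '[[[0,0,0],[0,0,-0.015],1],[[0,0,0],[0,0,-0.03],1],[[0,0,0],[0,0,-0.035],1],[[0,0,0],[0,0,-0.035],1],[[0,0,0],[0,0,-0.025],1]]'
python3 -m handwheel '[[[0,0,-4.6],[0,0,0],1],[[0,0,-4.6],[0,0,0],1],[[0,0,-4.6],[0,0,0],1],[[0,0,-4.6],[0,0,0],1],[[0,0,0],[0,0,0],1]]'
python3 -c "
from h import *
plan([498,253,200],86.8)"
```

```text
clock: 7.32
eef_pos: [460.4, 5.4, 201.9]
tool_rot: [3.138, -0.002, 1.198]
force: [1.2, 0.2, -1.0]
width: 30.8
gripper_force: 60.1
clock: 7.73
eef_pos: [459.7, 5.1, 199.2]
tool_rot: [3.14, 0.0, 1.521]
force: [-0.1, 0.2, -2.1]
width: 30.5
gripper_force: 60.0
now [459.7   5.1 199.2] [179.91   0.    87.12] F [-0.1  0.2 -2.1] w 30.5 t 7.7333
turn [0.09 0.   0.32] shift(now axes) [249.5  25.8  -0.7] shift(after turn) [249.6  24.4  -0.8] q [ 0.21  0.43 -0.39  2.06  0.25  0.7  -0.39]
```

```bash
python3 -m handwheel '[[[0,0,0],[0.02,0.002,0],1],[[0,0,0],[0.031,0.003,0],1],[[0,0,0],[0.031,0.003,0],1],[[0,0,0],[0.031,0.003,0],1],[[0,0,0],[0.031,0.003,0],1]]'
python3 -m handwheel '[[[0,0,0],[0.031,0.003,0],1],[[0,0,0],[0.031,0.003,0],1],[[0,0,0],[0.025,0.003,0],1],[[0,0,0],[0.018,0.002,0],1],[[0,0,0],[0,0,0.02],1]]'
python3 -m handwheel '[[[0,0,0],[0,0,0.016],1],[[0,0,0],[0,0,0],1],[[0,0,0],[0,0,0],1]]'
python3 - <<'E'
from m import *
plan([498,253,164],86.8)
o=np.zeros((600,800,3),np.uint8)
o[:,:400]=cv2.resize(t['pixels'][145:265,180:260],(400,600),interpolation=2)
o[:,400:]=cv2.resize(s['pixels'][90:210,240:320],(400,600),interpolation=2)
cv2.imwrite('pics/e.png',o[:,:,::-1])
E
```

```text
clock: 8.15
eef_pos: [481.2, 149.6, 198.9]
tool_rot: [3.141, -0.0, 1.516]
force: [0.8, -0.2, -0.6]
width: 30.9
gripper_force: 60.0
clock: 8.57
eef_pos: [499.9, 260.3, 182.0]
tool_rot: [3.134, -0.009, 1.522]
force: [1.2, 1.5, -1.6]
width: 31.1
gripper_force: 60.2
clock: 8.82
eef_pos: [497.1, 252.2, 162.2]
tool_rot: [-3.14, 0.001, 1.517]
force: [-0.2, 0.2, -1.0]
width: 31.1
gripper_force: 59.9
now [498.2 252.8 163.4] [ 1.7992e+02 -4.0000e-02  8.6950e+01] F [ 0.1  0.2 -1.6] w 30.7 t 8.9167
turn [ 0.08 -0.04  0.15] shift(now axes) [ 0.2 -0.2 -0.6] shift(after turn) [ 0.2 -0.2 -0.6] q [-0.29  0.6  -0.35  1.84  0.29  0.75 -0.85]
```

View pics/e.png

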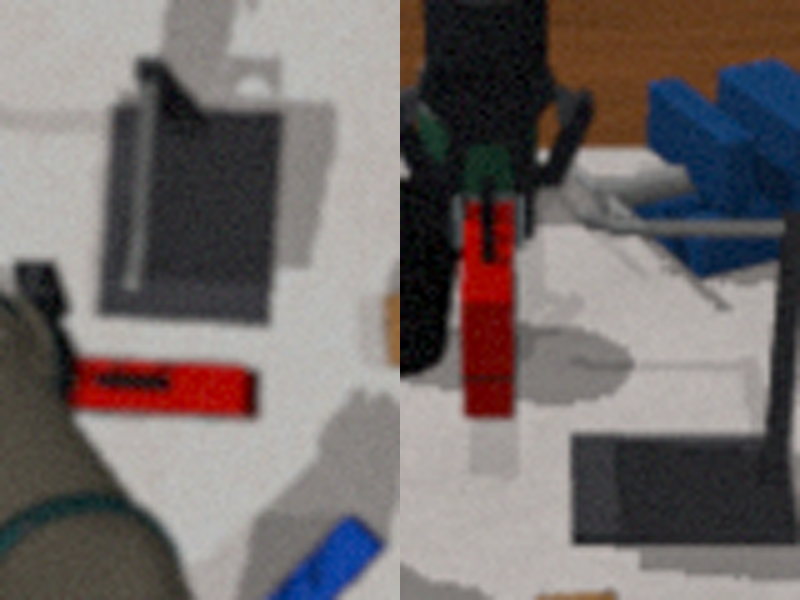

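Top view: the eye plate's centre is at full px (206.8,221.2) and the peg tip at (206.0,202.4). Side view: the case is upright in the grip, its near top edge at (257.6,150), and the peg axis is at about (304,135.6).

Run:
```python
from m import *
print('plate',onz(t,206.8,221.2,226),'tip',onz(t,206,202.4,209),'peg mid',onz(t,180+141/5,145+190/5,205))
c,m,a=blob(t,(0,150,80),(4,255,255),(190,212,240,235))
w=np.array([onz(t,u,v,188)[:2] for u,v in c],np.float32); r=cv2.minAreaRect(w);print('case',r,cv2.boxPoints(r).round(0).tolist())
for z in(182,188,194):
    p=onz(s,257.6,150,z);print(z,p.round(1))
# peg in side: pixel at (304,135.6) at y=196
o,d=ray(s,304,135.6);k=(197-o[1])/d[1];print('peg side',(o+d*k).round(1))
o,d=ray(s,257.8,142.4);
for y in (181,183,185):print('plate foot',(o+d*(y-o[1])/d[1]).round(1))
```

```text
plate [492.37261247 195.57303752 226.        ] tip [549.87724337 201.85772283 209.        ] peg mid [609.24643002 196.81573651 205.        ]
case ((493.6395263671875, 187.9659423828125), (106.8409194946289, 27.38282012939453), 89.92804718017578) [[480.0, 135.0], [507.0, 135.0], [507.0, 241.0], [480.0, 241.0]]
182 [494.5 138.7 182. ]
188 [494.2 128.  188. ]
194 [494.  117.2 194. ]
peg side [639.7 197.  196.2]
plate foot [496.5 181.  184.6]
plate foot [496.6 183.  183.6]
plate foot [496.6 185.  182.5]
```

The eye sits about 7 mm towards -y of the peg line and at about z = 206. I'll shift it over and thread it slowly while watching the force.

```bash
python3 -m handwheel '[[[0,0,0],[0.007,0,0],1],[[0,0,0],[0,0.015,0],1],[[0,0,0],[0,0.015,0],1],[[0,0,0],[0,0.01,0],1],[[0,0,0],[0,0,0],1]]'
python3 -m handwheel '[[[0,0,0],[0,0.008,0],1],[[0,0,0],[0,0.008,0],1],[[0,0,0],[0,0.008,0],1],[[0,0,0],[0,0.005,0],1],[[0,0,0],[0,0,0],1]]'
python3 - <<'E'
from m import *
plan([498,253,164],86.8)
o=np.zeros((600,800,3),np.uint8)
o[:,:400]=cv2.resize(t['pixels'][145:265,180:260],(400,600),interpolation=2)
o[:,400:]=cv2.resize(s['pixels'][100:190,260:320],(400,600),interpolation=2)
cv2.imwrite('pics/f.png',o[:,:,::-1])
E
```

```text
clock: 9.43
eef_pos: [540.7, 257.5, 162.7]
tool_rot: [3.139, -0.001, 1.516]
force: [0.5, -0.3, -1.6]
width: 31.4
gripper_force: 60.1
clock: 9.85
eef_pos: [568.3, 255.8, 162.2]
tool_rot: [3.141, -0.0, 1.518]
force: [-0.0, 0.0, -1.4]
width: 30.8
gripper_force: 60.1
now [566.7 256.  162.1] [-1.7996e+02  1.0000e-02  8.7010e+01] F [-0.2  0.1 -1.8] w 30.8 t 9.95
turn [-0.04  0.01  0.21] shift(now axes) [ -6.6 -68.5  -1.8] shift(after turn) [ -6.9 -68.4  -1.9] q [-0.26  0.69 -0.35  1.66  0.29  0.85 -0.78]
```

View pics/f.png

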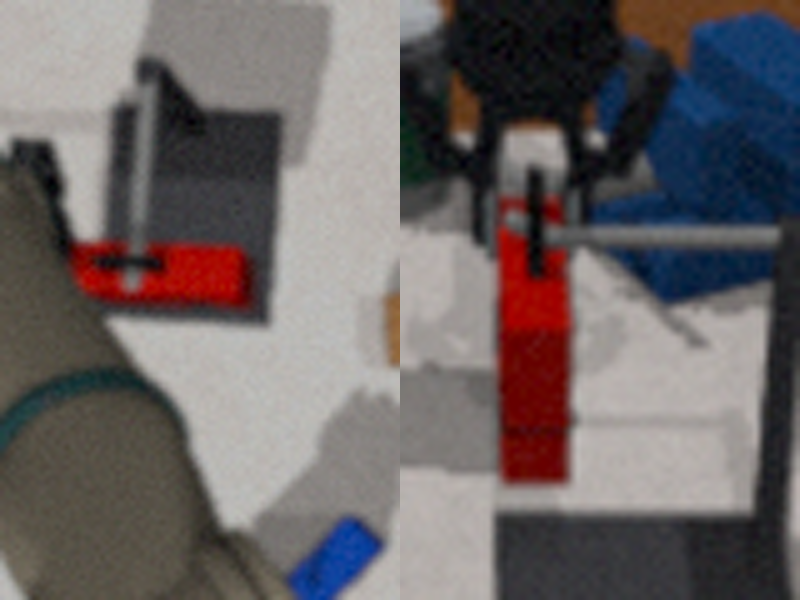

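The peg is through the eye: in the side crop its tip emerges left of the plate at (515,220), and from the top the plate is centred on the peg at (131,262). I'll advance to mid-peg and lower.

```bash
python3 -m handwheel '[[[0,0,0],[0,0.012,0],1],[[0,0,0],[0,0.012,0.002],1],[[0,0,0],[0,0.012,0],1],[[0,0,0],[0,0.01,0],1],[[0,0,0],[0,0.006,0],1]]'
python3 -m handwheel '[[[0,0,0],[0,0,0.004],1],[[0,0,0],[0,0,0.002],1],[[0,0,0],[0,0,0],1],[[0,0,0],[0,0,0],1]]'
for i in 1; do python3 -m handwheel '[[[0,0,0],[0,0,0.002],1],[[0,0,0],[0,0,0],1],[[0,0,0],[0,0,0],1]]'; done
python3 -m handwheel '[[[0,0,0],[0,0,0.0015],1],[[0,0,0],[0,0,0],1],[[0,0,0],[0,0,0],1]]'
```

```text
clock: 10.37
eef_pos: [619.4, 253.2, 160.2]
tool_rot: [3.141, 0.0, 1.519]
force: [0.6, -0.1, -1.6]
width: 31.1
gripper_force: 60.1
clock: 10.7
eef_pos: [617.7, 253.6, 154.0]
tool_rot: [-3.14, 0.0, 1.52]
force: [-0.4, 0.6, -2.3]
width: 30.7
gripper_force: 60.1
clock: 10.95
eef_pos: [618.6, 253.5, 152.3]
tool_rot: [-3.141, 0.0, 1.519]
force: [0.1, 0.0, -1.5]
width: 31.3
gripper_force: 60.1
clock: 11.2
eef_pos: [618.8, 253.4, 150.8]
tool_rot: [-3.142, 0.0, 1.519]
force: [-1.1, -0.2, -1.4]
width: 31.3
gripper_force: 60.1
```

```bash
python3 -m handwheel '[[[0,0,0],[0,0,0.0015],1],[[0,0,0],[0,0,0],1],[[0,0,0],[0,0,0],1]]'
python3 -m handwheel '[[[0,0,0],[0,0,0.001],1],[[0,0,0],[0,0,0],1],[[0,0,0],[0,0,0],1]]'
```

```text
clock: 11.45
eef_pos: [619.1, 253.3, 149.8]
tool_rot: [3.141, 0.0, 1.519]
force: [-0.8, -1.4, 2.3]
width: 31.1
gripper_force: 60.6
clock: 11.7
eef_pos: [619.2, 253.2, 149.4]
tool_rot: [3.141, 0.0, 1.519]
force: [-1.1, -2.2, 5.8]
width: 31.1
gripper_force: 61.2
```

The eye rests on the peg: vertical force rose from -1.5 to +5.8 N. I'll ease off 1 mm, open gradually and rise.

```bash
python3 -m handwheel '[[[0,0,0],[0,0,-0.001],1],[[0,0,0],[0,0,0],0.6],[[0,0,0],[0,0,0],0.55],[[0,0,0],[0,0,0],0.5],[[0,0,0],[0,0,0],0.4]]'
python3 -m handwheel '[[[0,0,0],[0,0,0],0.3],[[0,0,0],[0,0,0],0.2],[[0,0,0],[0,0,0],0.1],[[0,0,0],[0,0,0],0.1],[[0,0,0],[0,0,0],0.1]]'
python3 - <<'E'
from m import *
plan([619,253,260],87)
o=np.zeros((600,800,3),np.uint8)
o[:,:400]=cv2.resize(t['pixels'][145:265,180:260],(400,600),interpolation=2)
o[:,400:]=cv2.resize(s['pixels'][100:190,260:320],(400,600),interpolation=2)
cv2.imwrite('pics/g.png',o[:,:,::-1])
E
```

```text
clock: 12.12
eef_pos: [618.7, 253.5, 149.0]
tool_rot: [-3.141, -0.0, 1.519]
force: [-0.3, -0.5, -0.4]
width: 50.9
gripper_force: 0.0
clock: 12.53
eef_pos: [618.8, 253.4, 149.3]
tool_rot: [3.142, -0.0, 1.519]
force: [0.5, -0.4, 0.7]
width: 76.5
gripper_force: 0.0
now [618.9 253.4 149.3] [180.    -0.    87.02] F [-0.9 -0.6  0.2] w 76.9 t 12.6333
turn [ 0.   -0.    0.02] shift(now axes) [  -0.4    0.2 -110.7] shift(after turn) [  -0.4    0.2 -110.7] q [-0.24  0.76 -0.34  1.53  0.3   0.9  -0.73]
```

View pics/g.png

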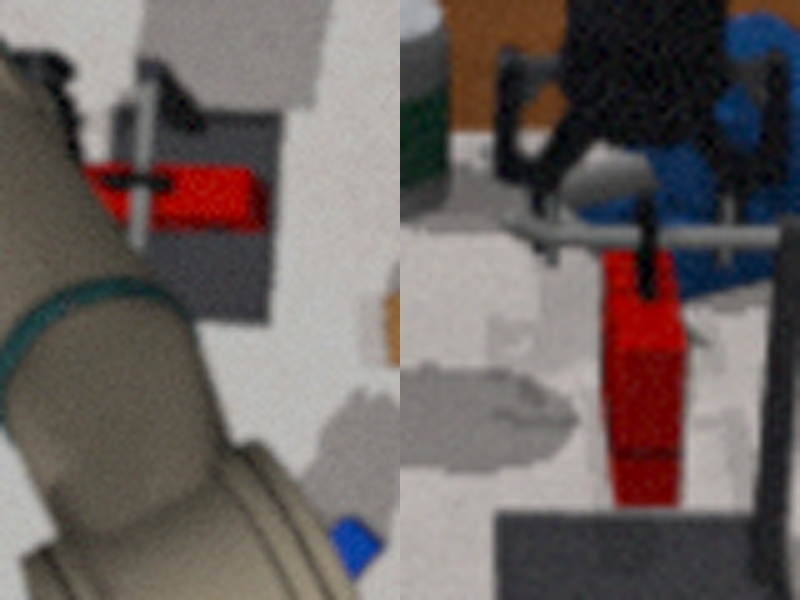

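The case hangs free from the peg by its eye at about (645,238) in the side crop, with the fingers clear on both sides. I'll rise, retreat, let it settle and check.

```bash
python3 -m handwheel '[[[0,0,0],[0,0,0],0],[[0,0,0],[0,0,-0.015],0],[[0,0,0],[0,0,-0.025],0],[[0,0,0],[0,0,-0.04],0],[[0,0,0],[0,0,-0.04],0]]'
python3 -m handwheel '[[[0,0,0],[0,0,-0.02],0],[[0,0,0],[0,-0.04,0],0],[[0,0,0],[0,-0.04,0],0],[[0,0,0],[0,-0.04,0],0],[[0,0,0],[0,-0.04,0],0]]'
for i in 1 2 3 4 5 6 7 8; do python3 -m handwheel '[[[0,0,0],[0,0,0],0],[[0,0,0],[0,0,0],0],[[0,0,0],[0,0,0],0],[[0,0,0],[0,0,0],0],[[0,0,0],[0,0,0],0]]' >/dev/null
python3 - <<'E'
from m import *
c,m,a=blob(s,(0,150,60),(4,255,255),(265,100,320,190));c2,k,b=blob(s,(5,150,120),(14,255,255),(285,240,370,285));print(round(ctrl.read_state()['clock'],2),np.round(m,2),a,np.round(k,2))
cv2.imwrite('pics/h.png',s['pixels'][90:300,240:380,::-1].repeat(2,0).repeat(2,1))
E
done
```

```text
clock: 13.05
eef_pos: [617.9, 252.9, 269.5]
tool_rot: [-3.139, 0.001, 1.519]
force: [0.6, 0.2, 0.6]
width: 85.4
gripper_force: 0.0
clock: 13.47
eef_pos: [457.2, 261.6, 289.4]
tool_rot: [3.141, -0.0, 1.518]
force: [-0.3, 0.8, 1.3]
width: 85.3
gripper_force: 0.0
13.98 [296.03 157.83] 310.5 [324.47 266.63]
14.5 [296.05 157.81] 301.0 [324.49 266.44]
15.02 [296.01 157.42] 304.0 [324.54 266.52]
15.53 [295.99 157.27] 297.0 [324.56 266.61]
16.05 [296.25 157.83] 305.5 [324.48 266.56]
16.57 [296.02 157.36] 308.5 [324.52 266.44]
17.08 [296.01 157.41] 310.0 [324.56 266.5 ]
17.6 [295.91 157.45] 304.5 [324.48 266.71]
```

View pics/h.png

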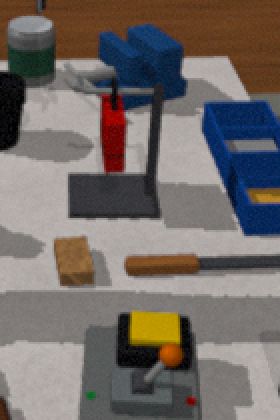

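The case hangs still and upright, and the knob is on the red-dot side. One last numeric check of the lever angle from both views before handing in.

Run:
```python
from m import *
c,kt,a=blob(t,(5,120,90),(16,255,255),(350,175,372,210));c2,ks,b=blob(s,(5,150,120),(14,255,255),(285,240,370,285))
print(kt,a,tri(t,kt,s,ks))
```

```text
(363.4738955823293, 180.46184738955824) 41.5 (array([ 627.69007703, -286.42960728,  122.61285181]), np.float64(0.4036018412359967))
```

The knob travelled 51 mm and ended at about the same height as before (125 to 123 mm), which fits the full 1.0 rad throw.

```bash
python3 -c "
from cell import ctrl
print(ctrl.finish_job())"
```

```text
the job is handed in; nothing more can be done
None
```

I threw the charger's isolator lever fully over to its stop on the red-dot side, then hung the red case by its eye on the peg; when I handed the job in at about 18 s the case was hanging still and upright, with the switch still off and the arm clear.

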